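# Put the sockets back on their rail in order of size

### The arm

A 6-joint arm with a two-finger parallel gripper is mounted at the origin on a cart in front of the work surface, level with it; the furniture and walls round the work are solid. World frame = base frame: x ahead of the robot, y to its left, z up, the work surface at z = 0. Lengths are in m, angles in degrees, forces in N, time in s.
With the tool pointing down it reaches from about 0.3 to 0.75 m from the base axis. Payload 8.5 kg.
Tool frame: the origin (TCP) lies at the very end of the fingers, on their centre line; the grasp point (between the pads) lies 19 mm behind it; z points along the fingers, y is the line along which they close (so a half turn about z gives the same grasp; the last joint's range is limited). The gripper opens to 85 mm and grips with 20 to 120 N. Pads are 22 mm wide; open, the fingers measure 114 mm over their backs; the gripper's body (76 mm by 85 mm) begins 54 mm behind the grasp point. The pads swing forward as they close: fully open they stand 13 mm farther back than shut.
Start: joints at [-89.628, 21.807, 74.336, -0, 83.858, -12.336], TCP at [0.121, -0.537, 0.231] pointing down, gripper open.
Joint ranges: [-178.18, 178.18], [-50.72, 133.34], [12.68, 142.11], [-81.47, 261.47], [9.98, 163.14], [-165.26, 165.26]. Speed limits (degrees/s): [136.94, 136.94, 180, 180, 180, 180].

### API

Orientations are given as a 3x3 rotation matrix whose columns are the frame's x, y, z axes.
In Python, from rig import observe, cams, ticket gives the robot as it stands.
- The arm moves only by the tool move_arm, never from a script. Its arguments are lists of equal length, an entry for each row: "jaw": the finger opening in cm, from 0 to 8.54; "dp": the shift along the tool's x, y, z in cm, a list of three; "turn": the turn, a rotation vector about the tool's x, y, z in rad, a list of three. In form: {"jaw": [jaw, ...], "dp": [[tx, ty, tz], ...], "turn": [[wx, wy, wz], ...]}. A call has 1 to 12 rows; each row shifts and turns the commanded pose from where the row before left it, along the tool's axes as they then stand; what a row does not reach is not made up. A row lasts 1/12 s, in which the tool goes at most 41.7 mm and 7.16 degrees, less where a joint would pass 70% of its speed; a pose out of reach is approached as far as the arm can. A call is refused whole if a number of a shift passes 4.17 or a number of a turn 0.125, either way. A call with a gripper value outside its range is refused whole. The fingers move at their own pace and stop on an object; "force" is the grip in N (left out, the last holds). Time passes only in rows, so rows that do not move let the fingers close. It gives the time, the measured TCP pose, the force, the opening and the grip force at its end, in the units of the state.
- observe(): the state, without advancing time (a new reading comes with each control period).
- cams.get_image(name): name is "side" or "top"; returns (picture, depth): 400x640x3 uint8, red, green, blue; 400x640 float32, m along the optical axis (not along the pixel's ray), 0 where there is no reading.
- cams.calibration(name): a dict with "vertical_fov" (degrees; the focal length in pixels is half the picture's height over the tangent of half this angle, whatever the lens; pixels are square), "cx", "cy" (the principal point, pixels), "view" (4x4, takes a point from world to camera coordinates). Camera axes: x right, y up, looking along -z (the intrinsics and any distortion apply to the point x, -y, -z); pixel columns grow to the right and rows downward; lengths in m; the calibration is good to about 2 mm. A picture is of the moment at which its call begins. calibration takes no time and is no camera call.
- ticket.close_job(): hands the job in; it is judged then, once.
Trained networks look in the newest picture that a camera, given by its name, has taken for a name from the list of things; names that differ only in an ending like _2 or _b are one class to them, and where a whole thing is asked for, a point or a joint stands for the part that bears it (a point fixed in the world has none). Each returns a list of dicts, best first, with "p" (0 to 1); they miss things now and then, are a little off and sometimes report something else, mostly with a low value. They report only what shows in the picture. A call takes as long as a camera call. They do not tell look-alikes from the thing itself.
- cams.spot_in(camera, query): "box" ([centre column, centre row, width, height] as shares, 0 to 1, of the picture: columns of its width, rows of its height, round what is visible of it).
- cams.outline_of(camera, query): "mask" (400x640 bool, what is visible of it) and "box" ([centre column, centre row, width, height] as shares, 0 to 1, of the picture: columns of its width, rows of its height, round what is visible of it).
- cams.mark_of(camera, query): "location" ([column, row] as shares, 0 to 1, of the picture: columns of its width, rows of its height: a listed point, or the origin of a listed thing).
The state is a dict: "time_s": time; "q": joint angles; "qvel": joint speeds; "joint_efforts": joint torques, N m; "position": TCP position; "tool_rot": TCP orientation; "ft_force": force on the tool from outside, world axes, zero at the start; "wrist_torque": the same for the moment, N m; "grip_width": finger opening in m; "gripper_force": force on a finger pad.
Only numpy, scipy, OpenCV 4.12 (cv2) and the standard library are available. Lean on these libraries where they do the work, as an engineer would, in place of code of your own. Each camera call takes 0.05 s, during which the arm holds its last target. There are 200 camera calls.

### The job

Put the four loose steel sockets back on the socket rail in order of size: the smallest on the clip next to the round end knob, then each larger one on the next clip, so that the largest is on the clip farthest from the knob. Stand each one upright, hexagon opening up, in the middle of its clip's round grey pad, and leave all four standing at rest.

Things in the scene. Friction and masses are not known exactly. Their poses are not given: they have to be found in the camera images.
- socket_24_center (a point): the smallest of four bright steel hexagon sockets (spanner inserts), 24 mm diameter, 32 mm tall, standing loose on the worktop with the hexagon opening up; round outside, a thin dark band round it; its foot, the lowest 30 % of its height, is 7 % narrower. Point: its centre, half-way up (16 mm above its underside); z is its upright axis
- socket_33_center (a point): the second smallest of four bright steel hexagon sockets (spanner inserts), 33 mm diameter, 42 mm tall, standing loose on the worktop with the hexagon opening up; round outside, a thin dark band round it; its foot, the lowest 30 % of its height, is 18 % narrower. Point: its centre, half-way up (21 mm above its underside); z is its upright axis
- socket_42_center (a point): the second largest of four bright steel hexagon sockets (spanner inserts), 42 mm diameter, 52 mm tall, standing loose on the worktop with the hexagon opening up; round outside, a thin dark band round it; its foot, the lowest 30 % of its height, is 18 % narrower. Point: its centre, half-way up (26 mm above its underside); z is its upright axis
- socket_51_center (a point): the largest of four bright steel hexagon sockets (spanner inserts), 51 mm diameter, 60 mm tall, standing loose on the worktop with the hexagon opening up; round outside, a thin dark band round it; its foot, the lowest 30 % of its height, is 18 % narrower. Point: its centre, half-way up (30 mm above its underside); z is its upright axis
- clip_a_top (a point): one of four alike fixed clips on the socket rail, the end clip at the robot's left (+y): black block 58 mm (across the rail) by 50 mm (along it) with a flat round grey pad, 48 mm diameter, on which one socket stands. Point: centre of the pad's top face, 14 mm above the worktop; x points across the rail, y along the rail. Clips stand 74 to 106 mm apart, centre to centre, on an aluminium rail 420 mm long
- clip_b_top (a point): one of four alike fixed clips on the socket rail, second from the left: black block 58 mm (across the rail) by 50 mm (along it) with a flat round grey pad, 48 mm diameter, on which one socket stands. Point: centre of the pad's top face, 14 mm above the worktop; x points across the rail, y along the rail. Clips stand 74 to 106 mm apart, centre to centre, on an aluminium rail 420 mm long
- clip_c_top (a point): one of four alike fixed clips on the socket rail, third from the left: black block 58 mm (across the rail) by 50 mm (along it) with a flat round grey pad, 48 mm diameter, on which one socket stands. Point: centre of the pad's top face, 14 mm above the worktop; x points across the rail, y along the rail. Clips stand 74 to 106 mm apart, centre to centre, on an aluminium rail 420 mm long
- clip_d_top (a point): one of four alike fixed clips on the socket rail, the end clip at the robot's right (-y): black block 58 mm (across the rail) by 50 mm (along it) with a flat round grey pad, 48 mm diameter, on which one socket stands. Point: centre of the pad's top face, 14 mm above the worktop; x points across the rail, y along the rail. Clips stand 74 to 106 mm apart, centre to centre, on an aluminium rail 420 mm long
- end_knob_top (a point): bright aluminium round clamping knob with a dark centre, 32 mm diameter, 38 mm tall over the worktop, fixed at one end of the socket rail, 65 mm beyond the middle of the end clip (57 to 73 mm); it may be at either end (the other end has only a plain low black cap, 14 mm tall). Point: centre of the knob's top. (A tall fixed appliance stands on the worktop at the far left, x 0.3 to 0.75, y over 0.5: keep the arm clear of it)
Things that resemble listed ones, but are neither listed nor needed, are in the scene too. Leave any turquoise look-alike of the part that bears clip_a_top alone.

How it is judged:
By the outcome, as a careful person would: the job done as asked, in the order asked, and still so for the second after the job is handed in, with the robot touching nothing.
It also fails if it takes over 104 s, if anything falls off the work surface, if the arm or the gripper's body presses on something with over 40 N, if the wrist force passes 120 N, or if a joint passes its speed limit or range.

## Working session

There is one attempt and no reset: what is moved stays moved. The work goes in short steps, Python scripts to look and compute and a tool call to move; the robot and the scene stay as the last step left them, time stands still between calls to the robot, and variables do not carry over. Pictures are saved under pics/ and viewed, at most 14 in all, crops included, and the job is handed in when it is done.

Besides the shell and the picture viewer there is one more tool, called after "Request:" by a JSON object that holds its "fn" and its "kwargs". move_arm: Moves the arm, as the interface text tells. Its arguments: {"type":"object","properties":{"jaw":{"type":"array","items":{"type":"number"}},"dp":{"type":"array","items":{"type":"array","items":{"type":"number"}}},"turn":{"type":"array","items":{"type":"array","items":{"type":"number"}}},"force":{"type":"number"}},"required":["jaw","dp","turn"]}

```bash
mkdir -p pics; ls; python3 - <<'E'
from rig import observe, cams, ticket
import cv2, numpy as np
s=observe(); print(s['time_s'],s['position'],s['tool_rot'],s['grip_width'])
for n in ("side","top"):
    im,d=cams.get_image(n); cv2.imwrite(f"pics/{n}0.png",im[:,:,::-1]); np.save(f"pics/{n}0.npy",d)
    c=cams.calibration(n); print(n,c)
E
```

```text
pics
0.0 [ 0.12096002 -0.53623726  0.23071218] [[ 9.75513251e-01  2.19940664e-01 -3.31673688e-05]
 [ 2.19940475e-01 -9.75512190e-01  1.46813654e-03]
 [ 2.90547753e-04 -1.43948149e-03 -9.99998922e-01]] 0.08526466305562189
side {'vertical_fov': 45.676161864194455, 'cx': 322.12266222862934, 'cy': 200.6584803878959, 'view': array([[ 0.99596991, -0.08967893, -0.00127904, -0.48780189],
       [ 0.05490734,  0.59839812,  0.79931525, -0.12324178],
       [-0.07091636, -0.79616416,  0.60091055, -1.2372029 ],
       [ 0.        ,  0.        ,  0.        ,  1.        ]])}
top {'vertical_fov': 46.12096655955397, 'cx': 321.7269500175182, 'cy': 198.45440044969774, 'view': array([[-0.02027995, -0.99956243, -0.02153317,  0.08319148],
       [ 0.98065155, -0.02408145,  0.1942746 , -0.48737759],
       [-0.19470814, -0.01717666,  0.98071081, -1.28804113],
       [ 0.        ,  0.        ,  0.        ,  1.        ]])}
```

View pics/top0.png

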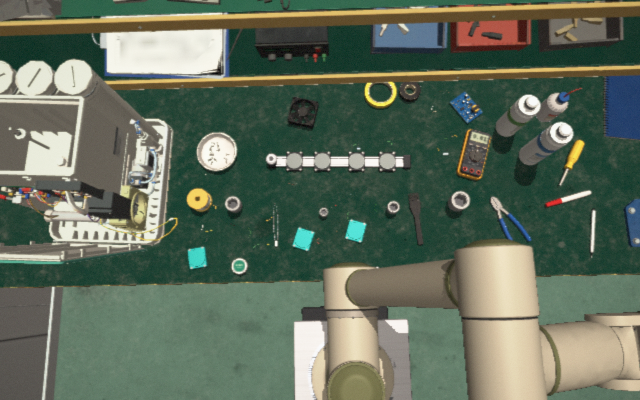

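View pics/side0.png

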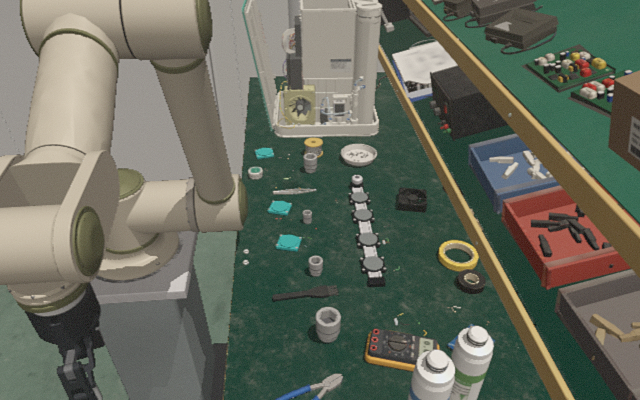

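The top view shows the knob at (270,159), at the +y end. The clips are at columns 294, 322, 356 and 387, row 160. The sockets are near (323,212), (392,207), (232,204) and (458,201). The side view agrees with this layout. Next I'll localise them.

```bash
cat > h.py <<'E'
from rig import observe, cams, ticket
import cv2, numpy as np
def ray(n,u,v):
    c=cams.calibration(n); f=200/np.tan(np.radians(c['vertical_fov']/2)); V=c['view']
    d=np.array([(u-c['cx'])/f,-(v-c['cy'])/f,-1.]); R=V[:3,:3]
    return -R.T@V[:3,3], R.T@d
def at_z(n,u,v,z):
    o,d=ray(n,u,v); return o+d*(z-o[2])/d[2]
def by_depth(n,us,vs,d):
    return np.array([ (lambda o,r:o+r*d[v,u])(*ray(n,u,v)) for u,v in zip(us,vs)])
H=dict(socket_24_center=.016,socket_33_center=.021,socket_42_center=.026,socket_51_center=.03,clip_a_top=.014,clip_b_top=.014,clip_c_top=.014,clip_d_top=.014,end_knob_top=.038)
E
python3 - <<'E'
from h import *
np.set_printoptions(precision=4,suppress=True)
for n in("top","side"):
    d=np.load(f"pics/{n}0.npy")
    for q in ("socket_24_center","socket_33_center","socket_42_center","socket_51_center","clip_a_top","end_knob_top"):
        for r in cams.mark_of(n,q)[:6]:
            u,v=r['location'][0]*640,r['location'][1]*400
            p=by_depth(n,[int(u)],[int(v)],d)[0]
            print(n,q,round(r['p'],2),np.round([u,v],1),at_z(n,u,v,H[q]),'depth',p)
# depth of plain table to check
d=np.load("pics/top0.npy"); print(by_depth('top',[430,260,350,150],[180,260,120,265],d))
for q in ("socket_24_center","clip_a_top"):
  for r in cams.outline_of("top",q)[:6]:
    m=r['mask']; ys,xs=np.nonzero(m); print(q,round(r['p'],2),xs.mean(),ys.mean(),len(xs),np.ptp(xs)+1,np.ptp(ys)+1)
E
```

```text
top socket_24_center 0.59 [322.2 211.9] [0.4558 0.0723 0.016 ] depth [0.4579 0.0727 0.0198]
top socket_24_center 0.51 [320.6 160.7] [0.6098 0.0739 0.016 ] depth [0.6118 0.0756 0.0165]
top socket_33_center 0.63 [390.3 206.7] [ 0.4656 -0.1246  0.021 ] depth [ 0.4666 -0.1232  0.0263]
top socket_42_center 0.59 [231.4 204.6] [0.4819 0.3348 0.026 ] depth [0.4828 0.3351 0.0306]
top socket_51_center 0.89 [457.7 200.9] [ 0.4762 -0.3169  0.03  ] depth [ 0.4782 -0.3142  0.0331]
top clip_a_top 0.8 [302.7 238.7] [0.3794 0.1299 0.014 ] depth [0.3813 0.1318 0.0157]
top clip_a_top 0.65 [293.7 157.3] [0.6228 0.1538 0.014 ] depth [0.6249 0.1561 0.0104]
top clip_a_top 0.63 [356.4 232. ] [ 0.3952 -0.0249  0.014 ] depth [ 0.3981 -0.0238  0.0147]
top clip_a_top 0.55 [193.6 254.6] [0.3408 0.4439 0.014 ] depth [0.3426 0.446  0.013 ]
top end_knob_top 0.69 [269.  157.9] [0.616  0.2243 0.038 ] depth [0.618  0.2269 0.0405]
side socket_24_center 0.74 [367.6 236.1] [ 0.6075 -0.0269  0.016 ] depth [ 0.607  -0.0218  0.0119]
side socket_24_center 0.66 [310.1 214.7] [0.4631 0.0769 0.016 ] depth [0.4619 0.0596 0.0322]
[... 772 characters left out ...]
7.1] [ 0.4709 -0.3084  0.014 ] depth [ 0.4671 -0.3401  0.0551]
side end_knob_top 0.64 [355.8 179.2] [0.6096 0.2066 0.038 ] depth [0.6067 0.2033 0.0412]
[[ 0.5458 -0.2476  0.0035]
 [ 0.3221  0.2547  0.001 ]
 [ 0.74   -0.018   0.001 ]
 [ 0.3147  0.5738  0.0002]]
socket_24_center 0.64 323.13953488372096 212.0 43 7 7
socket_24_center 0.21 386.35179153094464 161.34527687296418 307 16 20
clip_a_top 0.81 196.90112994350284 257.49717514124296 354 19 22
clip_a_top 0.72 355.1939393939394 230.7030303030303 330 19 22
clip_a_top 0.72 302.83040935672517 238.46491228070175 342 21 23
clip_a_top 0.6 356.05846153846153 161.15384615384616 325 18 20
clip_a_top 0.56 293.7605177993527 161.20064724919095 309 17 19
```

```bash
python3 - <<'E'
import cv2,numpy as np
im=cv2.imread("pics/top0.png")
a=cv2.resize(im[145:175,258:418],None,fx=5,fy=5,interpolation=cv2.INTER_CUBIC)
t=[cv2.resize(im[v-15:v+15,u-15:u+15],(200,200),interpolation=cv2.INTER_CUBIC) for u,v in((323,212),(392,207),(232,204),(458,201))]
im=cv2.imread("pics/side0.png")
b=cv2.resize(im[168:293,340:395],None,fx=2.0,fy=2.0,interpolation=cv2.INTER_CUBIC)
b=cv2.rotate(b,cv2.ROTATE_90_COUNTERCLOCKWISE)
B=np.zeros((b.shape[0],800,3),np.uint8);B[:,:b.shape[1]]=b
cv2.imwrite("pics/crop0.png",np.vstack([a,np.hstack(t),B]))
E
```

```text
(no output)
```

View pics/crop0.png

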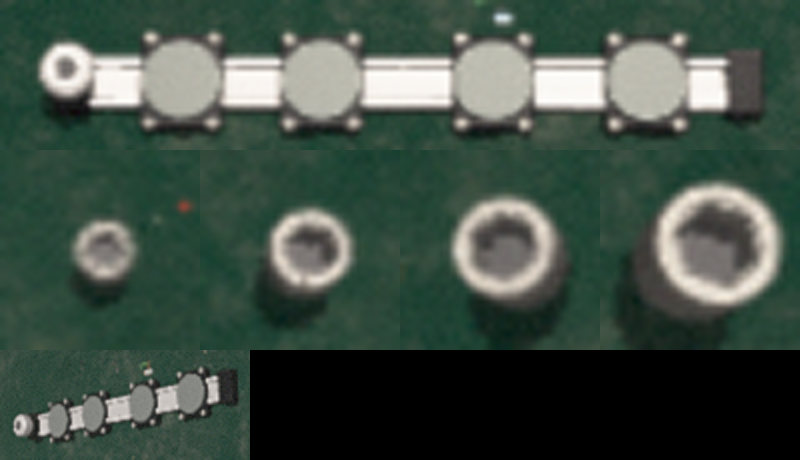

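```bash
python3 - <<'E'
from h import *
np.set_printoptions(precision=4,suppress=True)
for k,u,v,z in(("a",293.8,160.6,.014),("b",321.8,160.6,.014),("c",356.2,160.6,.014),("d",387,160.6,.014),("knob",270.6+.3,158.6,.038),("24",323.2,211.6,.032),("33",393.1,206.3,.042),("42",232.3,203.1,.052),("51",460.3,199.5,.06)):
    print(k,at_z("top",u,v,z))
# side: project pads by grey segmentation
im=cv2.imread("pics/side0.png").astype(int); dep=np.load("pics/side0.npy")
for q in("clip_a_top",):
  for r in cams.outline_of("side",q)[:8]:
    ys,xs=np.nonzero(r['mask']); print(round(r['p'],2),xs.mean(),ys.mean(),at_z("side",xs.mean(),ys.mean(),.012))
for n in("top","side"):
  dep=np.load(f"pics/{n}0.npy")
  for k,c,z in(("24",(.458,.073),.032),("33",(.466,-.129),.042),("42",(.482,.333),.052),("51",(.476,-.32),.06)):
    V=cams.calibration(n)['view'];C=cams.calibration(n);f=200/np.tan(np.radians(C['vertical_fov']/2))
    p=V[:3,:3]@np.array([*c,z])+V[:3,3];u0=int(C['cx']-f*p[0]/p[2]);v0=int(C['cy']+f*p[1]/p[2])
    us,vs=[x.ravel() for x in np.meshgrid(range(u0-25,u0+26),range(v0-25,v0+26))]
    P=by_depth(n,us,vs,dep); m=(abs(P[:,2]-z)<.008)&(dep[vs,us]>0)
    Q=P[m]
    (cx,cy),rad=cv2.minEnclosingCircle(Q[:,:2].astype(np.float32)) if len(Q) else ((0,0),0)
    print(n,k,len(Q),Q.mean(0),cx,cy,rad*2,np.median(Q[:,2]))
E
```

```text
a [0.6127 0.1535 0.014 ]
b [0.6105 0.0703 0.014 ]
c [ 0.6078 -0.0316  0.014 ]
d [ 0.6054 -0.1226  0.014 ]
knob [0.6137 0.2187 0.038 ]
24 [0.4539 0.0691 0.032 ]
33 [ 0.4628 -0.1299  0.042 ]
42 [0.4812 0.3268 0.052 ]
51 [ 0.4744 -0.3161  0.06  ]
0.85 280.14642857142854 207.49642857142857 [0.3806 0.1224 0.012 ]
0.64 288.5869565217391 242.2038043478261 [ 0.3996 -0.0275  0.012 ]
0.6 359.3099173553719 197.8388429752066 [0.6124 0.1475 0.012 ]
0.54 264.2316384180791 152.38418079096044 [0.3332 0.4305 0.012 ]
top 24 35 [0.4544 0.0688 0.0301] 0.454097181558609 0.06993287056684494 0.0244967769831419 0.030486440096991085Traceback (most recent call last):
  File "<stdin>", line 16, in <module>
  File "h.py", line 10, in by_depth
    return np.array([ (lambda o,r:o+r*d[v,u])(*ray(n,u,v)) for u,v in zip(us,vs)])
                                               ~~~^^^^^^^
  File "h.py", line 4, in ray
    c=cams.calibration(n); f=200/np.tan(np.radians(c['vertical_fov']/2)); V=c['view']
ValueError: time passes only in moves, steps and waits
```

Crop: the pads are sharp circles in a row, with the knob at the left (+y) end. The four socket rims show clearly and match the depth centroids, so I'll move.

Request:
{"fn": "move_arm", "kwargs": {"jaw": [8.5,8.5,8.5,8.5,8.5,8.5,8.5,8.5,8.5,8.5,8.5,8.5], "dp": [[3.2,-1.1,0.4],[3.3,-1.15,0.4],[3.3,-1.15,0.4],[3.3,-1.15,0.4],[3.3,-1.15,0.4],[3.3,-1.15,0.4],[3.3,-1.15,0.4],[3.3,-1.15,0.4],[3.3,-1.15,0.4],[3.3,-1.15,0.4],[3.3,-1.15,0.4],[3.2,-1.1,0.4]], "turn": [[0,0,0],[0,0,0],[0,0,0],[0,0,0],[0,0,0],[0,0,0],[0,0,0],[0,0,0],[0,0,0],[0,0,0],[0,0,0],[0,0,0]], "force": 50}}

```text
time_s: 1.85
position: [0.4766, -0.3149, 0.1832]
tool_rot: [[0.975, 0.22, 0.0], [0.22, -0.975, -0.0], [0.0, 0.0, -1.0]]
ft_force: [0.8, -0.8, -0.2]
grip_width: 0.0851
gripper_force: 0.0
```

Request:
{"fn": "move_arm", "kwargs": {"jaw": [8.5,8.5,8.5,8.5,8.5,8.5,8.5,8.5,8.5,8.5,8.5,8.5], "dp": [[0,0,0.3],[0,0,0.3],[0,0,0.3],[0,0,0.3],[0,0,0.3],[0,0,0.3],[0,0,0.3],[0,0,0.3],[0,0,0.3],[0,0,0.3],[0,0,0.3],[0,0,0]], "turn": [[0,0,-0.1226],[0,0,-0.1226],[0,0,-0.1226],[0,0,-0.1226],[0,0,-0.1226],[0,0,-0.1226],[0,0,-0.1226],[0,0,-0.1226],[0,0,-0.1226],[0,0,-0.1226],[0,0,-0.1226],[0,0,0]]}}

```text
time_s: 2.85
position: [0.475, -0.3161, 0.1498]
tool_rot: [[-0.004, 1.0, -0.001], [1.0, 0.004, 0.001], [0.001, -0.001, -1.0]]
ft_force: [0.1, 0.6, 0.2]
grip_width: 0.0847
gripper_force: 0.0
```

```bash
python3 - <<'E'
from h import *
s=observe(); print(s['time_s'],s['position'],s['tool_rot'].round(3),s['q'])
im,d=cams.get_image("top"); im2,d2=cams.get_image("side")
np.save("pics/top1.npy",d)
a=cv2.resize(im[140:260,400:520],(480,480),interpolation=cv2.INTER_CUBIC)
b=cv2.resize(im2[240:380,250:400],(320,300))
B=np.zeros((480,320,3),np.uint8);B[:300]=b
cv2.imwrite("pics/c1.png",np.hstack([a,B])[:,:,::-1])
E
```

```text
2.85 [ 0.47503569 -0.3160519   0.14977788] [[-0.004  1.    -0.001]
 [ 1.     0.004  0.001]
 [ 0.001 -0.001 -1.   ]] [-4.55206117e+01  2.78637198e+01  7.84984744e+01 -7.92552113e-04
  7.36961686e+01 -4.57466641e+01]
```

View pics/c1.png

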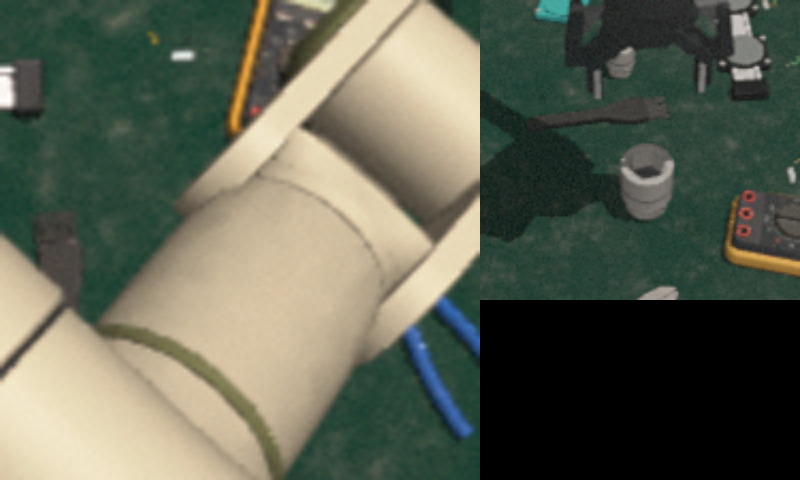

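The top view is blocked by the arm. In the side view the fingers straddle the big socket, centred on it, so I'll descend and grip.

Request:
{"fn": "move_arm", "kwargs": {"jaw": [8.5,8.5,8.5,8.5,8.5,8.5,8.5,4.5,4.5,4.5,4.5,4.5], "dp": [[0,0,2.0],[0,0,2.5],[0,0,2.5],[0,0,2.5],[0,0,2.0],[0,0,1.3],[0,0,0],[0,0,0],[0,0,0],[0,0,0],[0,0,0],[0,0,0]], "turn": [[0,0,0],[0,0,0],[0,0,0],[0,0,0],[0,0,0],[0,0,0],[0,0,0],[0,0,0],[0,0,0],[0,0,0],[0,0,0],[0,0,0]], "force": 40}}

```text
time_s: 3.95
position: [0.4756, -0.3167, 0.0238]
tool_rot: [[0.001, 1.0, 0.002], [1.0, -0.001, -0.002], [-0.002, 0.002, -1.0]]
ft_force: [-0.9, 0.3, 6.7]
grip_width: 0.0504
gripper_force: 41.5
```

Request:
{"fn": "move_arm", "kwargs": {"jaw": [4.5,4.5,4.5,4.5,4.5,4.5,4.5,4.5,4.5,4.5,4.5,4.5], "dp": [[0,0,-1.5],[0,0,-2.5],[0,0,-2.5],[1.0,0.6,-1.5],[2.5,1.7,0],[3.2,2.2,0],[3.2,2.2,0],[3.2,2.2,0],[3.2,2.1,0],[2.0,1.3,0],[1.0,0.7,0],[0,0,0]], "turn": [[0,0,0],[0,0,0],[0,0,0],[0,0,0],[0,0,0],[0,0,0],[0,0,0],[0,0,0],[0,0,0],[0,0,0],[0,0,0],[0,0,0]]}}

```text
time_s: 4.95
position: [0.6061, -0.121, 0.1022]
tool_rot: [[-0.002, 1.0, 0.0], [1.0, 0.002, 0.0], [0.0, 0.0, -1.0]]
ft_force: [-0.2, -0.6, -2.9]
grip_width: 0.05
gripper_force: 42.9
```

```bash
python3 - <<'E'
from h import *
s=observe(); print(s['time_s'],s['position'],s['tool_rot'].round(3),s['grip_width'],s['ft_force'])
im,d=cams.get_image("top"); im2,d2=cams.get_image("side")
np.save("pics/side2.npy",d2); cv2.imwrite("pics/side2.png",im2[:,:,::-1])
a=cv2.resize(im[130:230,250:430],(576,320),interpolation=cv2.INTER_CUBIC)
b=cv2.resize(im2[180:320,310:430],(600,700),interpolation=cv2.INTER_CUBIC)[100:700]
B=np.zeros((600,800,3),np.uint8);B[:280,:504]=cv2.resize(a,(504,280));B[:300,500:]=cv2.resize(b,(300,300));
B[300:,:]=cv2.resize(im2[200:290,300:420],(800,600),interpolation=cv2.INTER_CUBIC)[150:450]
cv2.imwrite("pics/c2.png",B[:,:,::-1])
E
```

```text
4.95 [ 0.60606672 -0.12101051  0.10220716] [[-0.002  1.     0.   ]
 [ 1.     0.002  0.   ]
 [ 0.     0.    -1.   ]] 0.05000435910926361 [-0.23031825 -0.62800135 -2.9181351 ]
```

View pics/c2.png

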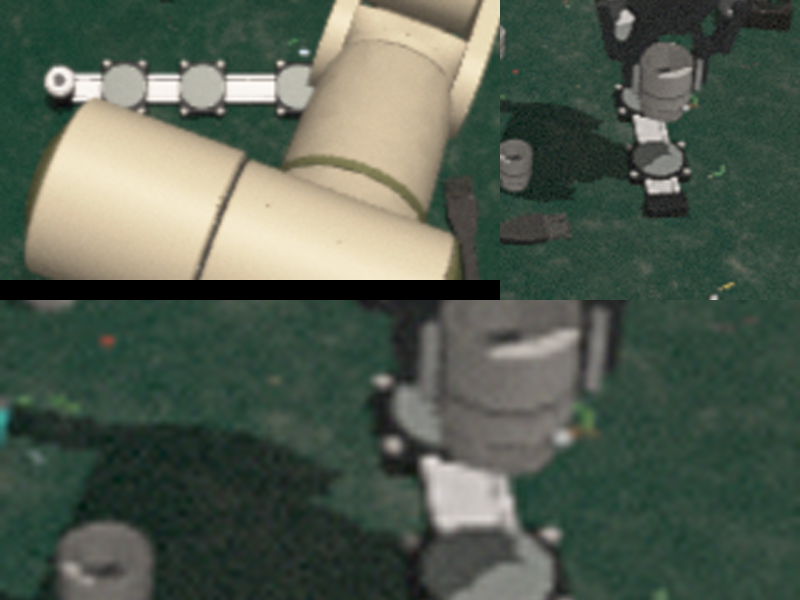

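The socket is held upright in the jaws. I'll lower it onto clip d.

Request:
{"fn": "move_arm", "kwargs": {"jaw": [4.5,4.5,4.5,4.5,4.5,4.5,4.5,4.5], "dp": [[-0.1,0,1.5],[-0.1,0,2.0],[0,0,1.3],[0,0,0.8],[0,0,0.4],[0,0,0.3],[0,0,0],[0,0,0]], "turn": [[0,0,0],[0,0,0],[0,0,0],[0,0,0],[0,0,0],[0,0,0],[0,0,0],[0,0,0]]}}

```text
time_s: 5.72
position: [0.6055, -0.1256, 0.04]
tool_rot: [[0.001, 1.0, 0.001], [1.0, -0.001, -0.0], [-0.0, 0.001, -1.0]]
ft_force: [-0.2, 0.3, -3.3]
grip_width: 0.0501
gripper_force: 42.9
```

Request:
{"fn": "move_arm", "kwargs": {"jaw": [4.5,4.5,4.5,4.5], "dp": [[0.1,0,0.1],[0,0,0.1],[0,0,0],[0,0,0]], "turn": [[0,0,0],[0,0,0],[0,0,0],[0,0,0]]}}

```text
time_s: 6.05
position: [0.6056, -0.1242, 0.0378]
tool_rot: [[0.0, 1.0, 0.001], [1.0, -0.0, -0.0], [-0.0, 0.001, -1.0]]
ft_force: [-0.3, 1.7, 0.1]
grip_width: 0.0499
gripper_force: 43.2
```

Request:
{"fn": "move_arm", "kwargs": {"jaw": [5.5,7.0,8.0,8.0,8.0,8.0,8.0,8.0,8.0,8.0,8.0,8.0], "dp": [[0,0,0],[0,0,0],[0,0,0],[0,0,0],[0,0,-1.5],[0,0,-3.0],[0,0,-3.5],[0,0,-2.0],[0,-2.5,0],[-0.3,-3.8,0],[-0.3,-3.8,0],[0,-3.0,0]], "turn": [[0,0,0],[0,0,0],[0,0,0],[0,0,0],[0,0,0],[0,0,0],[0,0,0],[0,0,0],[0,0,0],[0,0,0],[0,0,0],[0,0,0]]}}

```text
time_s: 7.05
position: [0.4719, -0.13, 0.1373]
tool_rot: [[0.0, 1.0, -0.0], [1.0, -0.0, -0.0], [-0.0, -0.0, -1.0]]
ft_force: [1.1, -1.6, -0.3]
grip_width: 0.08
gripper_force: 0.0
```

Request:
{"fn": "move_arm", "kwargs": {"jaw": [7.0,6.5,6.5,6.5], "dp": [[0,-1.2,1.0],[0,0,2.0],[0,0,0],[0,0,0]], "turn": [[0,0,0],[0,0,0],[0,0,0],[0,0,0]]}}

```text
time_s: 7.38
position: [0.4623, -0.1302, 0.1074]
tool_rot: [[0.001, 1.0, -0.001], [1.0, -0.001, 0.0], [0.0, -0.001, -1.0]]
ft_force: [0.8, 0.4, 1.2]
grip_width: 0.0648
gripper_force: 0.0
```

```bash
python3 - <<'E'
from h import *
s=observe(); print(s['time_s'],s['position'],s['grip_width'],s['ft_force'])
im,d=cams.get_image("top"); im2,d2=cams.get_image("side")
B=np.zeros((600,800,3),np.uint8);B[:300,:480]=cv2.resize(im[130:230,280:440],(480,300),interpolation=cv2.INTER_CUBIC)
B[300:]=cv2.resize(im2[200:290,280:420],(800,514),interpolation=cv2.INTER_CUBIC)[100:400]
cv2.imwrite("pics/c3.png",B[:,:,::-1])
E
```

```text
7.3833 [ 0.4622758  -0.13024383  0.10735859] 0.0648306889187389 [0.82339771 0.4287363  1.20154833]
```

View pics/c3.png

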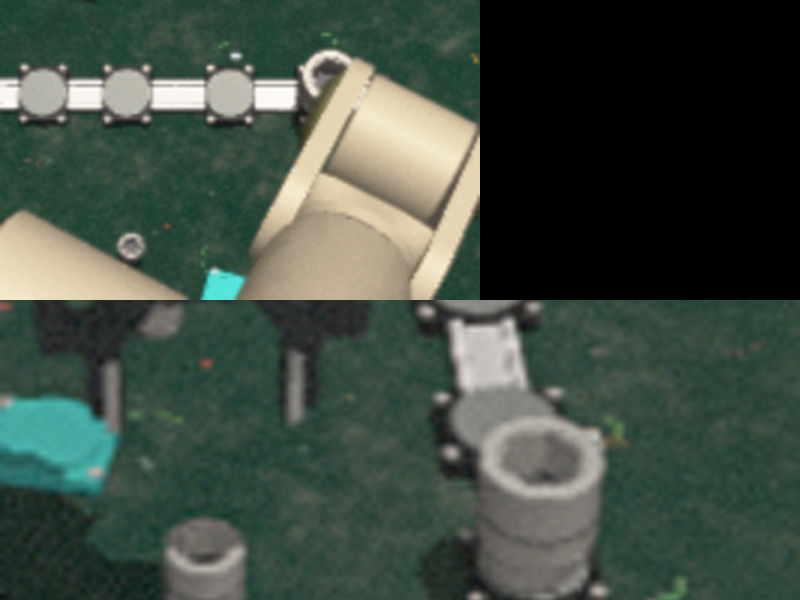

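The 51 socket stands on clip d, and the 33 socket lies below, between the fingers. I'll descend and grip it.

Request:
{"fn": "move_arm", "kwargs": {"jaw": [6.5,6.5,6.5,6.5,6.5,6.5,2.8,2.8,2.8,2.8,2.8,2.8], "dp": [[0,0,1.5],[0,0,2.5],[0,0,2.5],[0,0,1.8],[0,0,0.9],[0,0,0.3],[0,0,0],[0,0,0],[0,0,0],[0,0,0],[0,0,0],[0,0,0]], "turn": [[0,0,0],[0,0,0],[0,0,0],[0,0,0],[0,0,0],[0,0,0],[0,0,0],[0,0,0],[0,0,0],[0,0,0],[0,0,0],[0,0,0]]}}

```text
time_s: 8.48
position: [0.463, -0.1305, 0.0136]
tool_rot: [[0.0, 1.0, 0.002], [1.0, -0.0, -0.001], [-0.001, 0.002, -1.0]]
ft_force: [-1.5, -0.3, 8.2]
grip_width: 0.0321
gripper_force: 39.6
```

Request:
{"fn": "move_arm", "kwargs": {"jaw": [2.8,2.8,2.8,2.8,2.8,2.8,2.8,2.8,2.8,2.8,2.8,2.8], "dp": [[0,0,-1.5],[0,0,-3.0],[0,0,-3.0],[1.5,0.8,-1.5],[3.0,2.1,0],[3.3,2.4,0],[3.3,2.4,0],[3.3,2.5,0],[3.0,2.4,0],[1.8,1.5,0],[0.8,0.6,0],[0,0,0]], "turn": [[0,0,0],[0,0,0],[0,0,0],[0,0,0],[0,0,0],[0,0,0],[0,0,0],[0,0,0],[0,0,0],[0,0,0],[0,0,0],[0,0,0]]}}

```text
time_s: 9.48
position: [0.6099, 0.0713, 0.1023]
tool_rot: [[-0.002, 1.0, 0.001], [1.0, 0.002, 0.0], [0.0, 0.001, -1.0]]
ft_force: [-1.0, -0.4, 0.0]
grip_width: 0.0319
gripper_force: 40.0
```

Request:
{"fn": "move_arm", "kwargs": {"jaw": [2.8,2.8,2.8,2.8,2.8,2.8,2.8,2.8,2.8], "dp": [[0,0,1.5],[0,0,2.2],[0,0,2.0],[0,0,1.0],[0,0,0.4],[0,0,0.2],[0,0,0],[0,0,0],[0,0,0]], "turn": [[0,0,0],[0,0,0],[0,0,0],[0,0,0],[0,0,0],[0,0,0],[0,0,0],[0,0,0],[0,0,0]]}}

```text
time_s: 10.23
position: [0.6098, 0.0696, 0.0303]
tool_rot: [[0.0, 1.0, 0.002], [1.0, -0.0, -0.0], [-0.0, 0.002, -1.0]]
ft_force: [0.4, -0.9, -0.7]
grip_width: 0.0319
gripper_force: 40.0
```

Request:
{"fn": "move_arm", "kwargs": {"jaw": [2.8,2.8,2.8,2.8], "dp": [[0,0.05,0.15],[0,0,0.1],[0,0,0],[0,0,0]], "turn": [[0,0,0],[0,0,0],[0,0,0],[0,0,0]]}}

```text
time_s: 10.57
position: [0.6102, 0.0698, 0.0276]
tool_rot: [[0.0, 1.0, 0.001], [1.0, -0.0, -0.0], [-0.0, 0.001, -1.0]]
ft_force: [-1.1, -0.0, 5.8]
grip_width: 0.0322
gripper_force: 40.4
```

Request:
{"fn": "move_arm", "kwargs": {"jaw": [3.8,5.5,6.0,6.0,6.0,6.0,6.0,6.0,6.0,6.0,6.0,6.0], "dp": [[0,0,0],[0,0,0],[0,0,0],[0,0,-1.5],[0,0,-2.5],[0,0,-2.5],[0,0,-1.5],[0,-2.5,0],[0,-4.0,0],[0,-4.0,0],[0,-3.5,0],[0,-1.6,0]], "turn": [[0,0,0],[0,0,0],[0,0,0],[0,0,0],[0,0,0],[0,0,0],[0,0,0],[0,0,0],[0,0,0],[0,0,0],[0,0,0],[0,0,0]]}}

```text
time_s: 11.57
position: [0.4495, 0.0703, 0.1066]
tool_rot: [[-0.0, 1.0, -0.003], [1.0, 0.0, 0.0], [0.0, -0.003, -1.0]]
ft_force: [0.9, -1.3, -0.1]
grip_width: 0.0601
gripper_force: 0.0
```

Request:
{"fn": "move_arm", "kwargs": {"jaw": [5.0,5.0,5.0,5.0,5.0], "dp": [[0,0,1.5],[0,0,2.5],[0,0,2.0],[0,0,0],[0,0,0]], "turn": [[0,0,0],[0,0,0],[0,0,0],[0,0,0],[0,0,0]]}}

```text
time_s: 11.98
position: [0.4536, 0.0698, 0.0466]
tool_rot: [[0.0, 1.0, -0.002], [1.0, -0.0, 0.0], [0.0, -0.002, -1.0]]
ft_force: [0.6, -0.4, -0.8]
grip_width: 0.05
gripper_force: 0.0
```

```bash
python3 - <<'E'
from h import *
s=observe(); print(s['time_s'],s['position'],s['grip_width'],s['ft_force'])
im,d=cams.get_image("top"); im2,d2=cams.get_image("side")
B=np.zeros((600,800,3),np.uint8);B[:300,:480]=cv2.resize(im[130:230,260:420],(480,300),interpolation=cv2.INTER_CUBIC)
B[300:]=cv2.resize(im2[175:275,280:420],(800,571),interpolation=cv2.INTER_CUBIC)[50:350]
cv2.imwrite("pics/c4.png",B[:,:,::-1])
E
```

```text
11.9833 [0.45360624 0.06983122 0.04661972] 0.050018638401350464 [ 0.59973237 -0.42691088 -0.75637226]
```

View pics/c4.png

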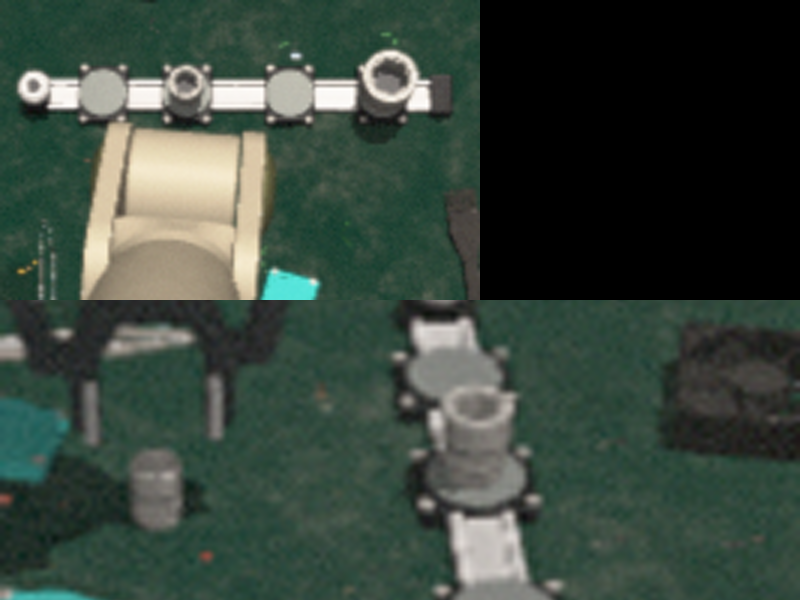

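The 33 and 51 sockets are centred on their pads, and the 24 socket is between the fingers. I'll descend.

Request:
{"fn": "move_arm", "kwargs": {"jaw": [5.0,5.0,5.0,5.0,5.0,2.0,2.0,2.0,2.0,2.0], "dp": [[0,0,1.5],[0,0,1.5],[0,0,0.8],[0,0,0.3],[0,0,0],[0,0,0],[0,0,0],[0,0,0],[0,0,0],[0,0,0]], "turn": [[0,0,0],[0,0,0],[0,0,0],[0,0,0],[0,0,0],[0,0,0],[0,0,0],[0,0,0],[0,0,0],[0,0,0]]}}

```text
time_s: 12.92
position: [0.4543, 0.0698, 0.0067]
tool_rot: [[0.0, 1.0, 0.002], [1.0, -0.0, -0.0], [-0.0, 0.002, -1.0]]
ft_force: [-0.8, 0.4, 5.5]
grip_width: 0.0225
gripper_force: 38.9
```

Request:
{"fn": "move_arm", "kwargs": {"jaw": [2.0,2.0,2.0,2.0,2.0,2.0,2.0,2.0,2.0,2.0,2.0,2.0], "dp": [[0,0,-1.5],[0,0,-3.0],[0,0,-3.0],[0.9,1.5,-1.5],[1.6,3.0,0],[1.7,3.3,0],[1.7,3.3,0],[1.5,2.8,0],[0.8,1.5,0],[0.2,0.45,0],[0,0,0],[0,0,0]], "turn": [[0,0,0],[0,0,0],[0,0,0],[0,0,0],[0,0,0],[0,0,0],[0,0,0],[0,0,0],[0,0,0],[0,0,0],[0,0,0],[0,0,0]]}}

```text
time_s: 13.92
position: [0.6115, 0.1534, 0.0957]
tool_rot: [[0.0, 1.0, -0.001], [1.0, -0.0, -0.0], [-0.0, -0.001, -1.0]]
ft_force: [0.5, -0.1, -0.2]
grip_width: 0.0226
gripper_force: 39.4
```

Request:
{"fn": "move_arm", "kwargs": {"jaw": [2.0,2.0,2.0,2.0,2.0,2.0,2.0,2.0,2.0], "dp": [[0,0,1.5],[0,0,2.2],[0,0,2.0],[0,0,1.0],[0,0,0.5],[0,0,0.2],[0,0,0],[0,0,0],[0,0,0]], "turn": [[0,0,0],[0,0,0],[0,0,0],[0,0,0],[0,0,0],[0,0,0],[0,0,0],[0,0,0],[0,0,0]]}}

```text
time_s: 14.67
position: [0.6128, 0.1538, 0.0229]
tool_rot: [[0.0, 1.0, 0.002], [1.0, -0.0, 0.0], [0.0, 0.002, -1.0]]
ft_force: [1.2, 0.2, -0.2]
grip_width: 0.0228
gripper_force: 39.4
```

Request:
{"fn": "move_arm", "kwargs": {"jaw": [2.0,2.0,2.0,2.0], "dp": [[0,0,0.15],[0,0,0.1],[0,0,0],[0,0,0]], "turn": [[0,0,0],[0,0,0],[0,0,0],[0,0,0]]}}

```text
time_s: 15.0
position: [0.6128, 0.1538, 0.0207]
tool_rot: [[0.0, 1.0, 0.002], [1.0, -0.0, 0.0], [0.0, 0.002, -1.0]]
ft_force: [-2.5, -1.0, 8.5]
grip_width: 0.0227
gripper_force: 40.2
```

Request:
{"fn": "move_arm", "kwargs": {"jaw": [3.0,4.5,6.0,7.5,7.5,7.5,7.5,7.5,7.5,7.5,7.5,7.5], "dp": [[0,0,0],[0,0,0],[0,0,-0.5],[0,0,-2.0],[0,0,-3.5],[0,0,-3.5],[1.0,-0.8,-1.5],[3.0,-2.3,0],[3.3,-2.5,0],[3.3,-2.5,0],[3.3,-2.5,0],[2.4,-1.8,0]], "turn": [[0,0,0],[0,0,0],[0,0,0],[0,0,0],[0,0,0],[0,0,0],[0,0,0],[0,0,0],[0,0,0],[0,0,0],[0,0,0],[0,0,0]]}}

```text
time_s: 16.0
position: [0.4862, 0.3189, 0.1297]
tool_rot: [[-0.001, 1.0, -0.0], [1.0, 0.001, 0.0], [0.0, -0.0, -1.0]]
ft_force: [0.2, 0.8, 0.7]
grip_width: 0.0751
gripper_force: 0.0
```

Request:
{"fn": "move_arm", "kwargs": {"jaw": [7.5,7.5,7.5,7.5], "dp": [[1.0,-0.8,0],[0,0,1.5],[0,0,0],[0,0,0]], "turn": [[0,0,0],[0,0,0],[0,0,0],[0,0,0]]}}

```text
time_s: 16.33
position: [0.4806, 0.3263, 0.1141]
tool_rot: [[0.001, 1.0, -0.001], [1.0, -0.001, -0.001], [-0.001, -0.001, -1.0]]
ft_force: [-0.6, 0.4, -0.1]
grip_width: 0.0751
gripper_force: 0.0
```

```bash
python3 - <<'E'
from h import *
s=observe(); print(s['time_s'],s['position'],s['grip_width'],s['ft_force'])
im,d=cams.get_image("top"); im2,d2=cams.get_image("side")
B=np.zeros((600,800,3),np.uint8);B[:300,:720]=cv2.resize(im[130:230,180:420],(720,300),interpolation=cv2.INTER_CUBIC)
B[300:]=cv2.resize(im2[120:220,270:410],(800,571),interpolation=cv2.INTER_CUBIC)[50:350]
cv2.imwrite("pics/c5.png",B[:,:,::-1])
E
```

```text
16.3333 [0.48063516 0.32629952 0.11408777] 0.07506307275174104 [-0.61741706  0.39989602 -0.13040426]
```

View pics/c5.png

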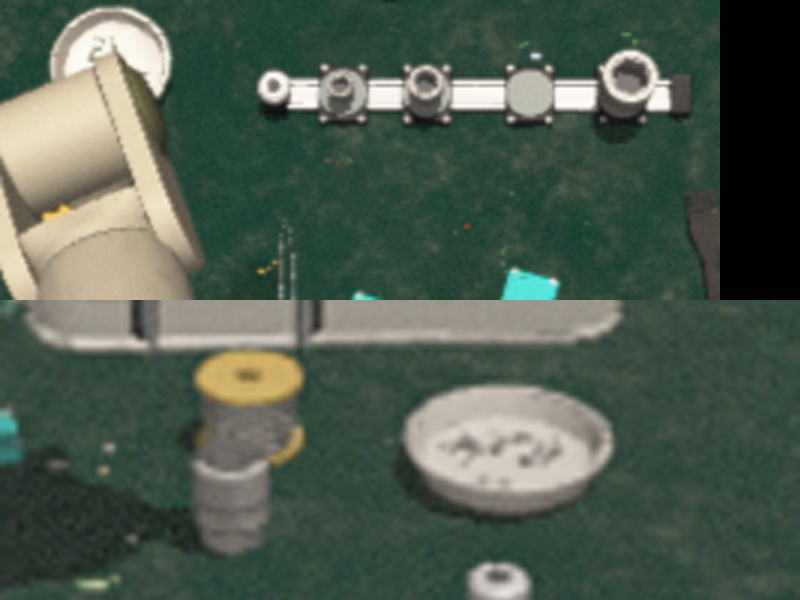

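The three placed sockets stand centred, and the 42 socket is under the jaws with the spool clear of them. I'll descend.

Request:
{"fn": "move_arm", "kwargs": {"jaw": [7.5,7.5,7.5,7.5,7.5,7.5,3.6,3.6,3.6,3.6,3.6,3.6], "dp": [[0,0,1.5],[0,0,2.5],[0,0,2.5],[0,0,1.8],[0,0,0.9],[0,0,0.4],[0,0,0],[0,0,0],[0,0,0],[0,0,0],[0,0,0],[0,0,0]], "turn": [[0,0,0],[0,0,0],[0,0,0],[0,0,0],[0,0,0],[0,0,0],[0,0,0],[0,0,0],[0,0,0],[0,0,0],[0,0,0],[0,0,0]]}}

```text
time_s: 17.43
position: [0.4812, 0.327, 0.0198]
tool_rot: [[0.0, 1.0, 0.003], [1.0, -0.0, 0.001], [0.001, 0.003, -1.0]]
ft_force: [-0.9, -0.9, 6.7]
grip_width: 0.0413
gripper_force: 40.7
```

Request:
{"fn": "move_arm", "kwargs": {"jaw": [3.6,3.6,3.6,3.6,3.6,3.6,3.6,3.6,3.6,3.6,3.6,3.6], "dp": [[0,0,-1.5],[0,0,-3.0],[0,0,-3.2],[-1.5,0.5,-2.0],[-3.0,1.1,-0.5],[-3.8,1.4,0],[-3.8,1.4,0],[-3.8,1.4,0],[-3.8,1.4,0],[-3.8,1.4,0],[-3.8,1.4,0],[-3.5,1.3,0]], "turn": [[0,0,0],[0,0,0],[0,0,0],[0,0,0],[0,0,0],[0,0,0],[0,0,0],[0,0,0],[0,0,0],[0,0,0],[0,0,0],[0,0,0]]}}

```text
time_s: 18.43
position: [0.5936, 0.0164, 0.1206]
tool_rot: [[0.001, 1.0, 0.0], [1.0, -0.001, -0.0], [-0.0, 0.0, -1.0]]
ft_force: [1.1, 0.7, -1.5]
grip_width: 0.0412
gripper_force: 41.2
```

Request:
{"fn": "move_arm", "kwargs": {"jaw": [3.6,3.6,3.6,3.6,3.6], "dp": [[-3.0,1.0,0],[-1.5,0.3,0],[-0.5,0.1,0],[0,0,0],[0,0,0]], "turn": [[0,0,0],[0,0,0],[0,0,0],[0,0,0],[0,0,0]]}}

```text
time_s: 18.85
position: [0.6068, -0.0301, 0.1203]
tool_rot: [[-0.0, 1.0, -0.001], [1.0, 0.0, 0.001], [0.001, -0.001, -1.0]]
ft_force: [0.2, 0.8, -2.5]
grip_width: 0.0406
gripper_force: 41.2
```

Request:
{"fn": "move_arm", "kwargs": {"jaw": [3.6,3.6,3.6,3.6,3.6,3.6,3.6,3.6,3.6,3.6], "dp": [[-0.15,0.1,1.5],[0,0,2.3],[0,0,2.3],[0,0,1.3],[0,0,0.6],[0,0,0.3],[0,0,0.1],[0,0,0],[0,0,0],[0,0,0]], "turn": [[0,0,0],[0,0,0],[0,0,0],[0,0,0],[0,0,0],[0,0,0],[0,0,0],[0,0,0],[0,0,0],[0,0,0]]}}

```text
time_s: 19.68
position: [0.6087, -0.0327, 0.0372]
tool_rot: [[0.0, 1.0, 0.001], [1.0, -0.0, -0.0], [-0.0, 0.001, -1.0]]
ft_force: [-0.1, 0.3, -1.6]
grip_width: 0.0413
gripper_force: 41.2
```

Request:
{"fn": "move_arm", "kwargs": {"jaw": [3.6,3.6,3.6,3.6], "dp": [[0.05,-0.05,0.2],[0,0,0.15],[0,0,0],[0,0,0]], "turn": [[0,0,0],[0,0,0],[0,0,0],[0,0,0]]}}

```text
time_s: 20.02
position: [0.608, -0.0323, 0.0338]
tool_rot: [[0.0, 1.0, 0.001], [1.0, -0.0, -0.0], [-0.0, 0.001, -1.0]]
ft_force: [-2.4, 1.1, 4.9]
grip_width: 0.0408
gripper_force: 41.9
```

Contact. I'll release it, rise, and pull back so I can check.

Request:
{"fn": "move_arm", "kwargs": {"jaw": [4.5,5.5,7.0,8.0,8.0,8.0,8.0,8.0,8.0,8.0,8.0,8.0], "dp": [[0,0,0],[0,0,0],[0,0,0],[0,0,0],[0,0,-1.5],[0,0,-3.0],[0,0,-3.5],[0,0,-3.0],[0,-2.5,0],[0,-4.0,0],[0,-4.0,0],[0,-3.0,0]], "turn": [[0,0,0],[0,0,0],[0,0,0],[0,0,0],[0,0,0],[0,0,0],[0,0,0],[0,0,0],[0,0,0],[0,0,0],[0,0,0],[0,0,0]]}}

```text
time_s: 21.02
position: [0.47, -0.0317, 0.1427]
tool_rot: [[0.0, 1.0, -0.001], [1.0, -0.0, 0.0], [0.0, -0.001, -1.0]]
ft_force: [0.7, -0.1, 0.2]
grip_width: 0.0803
gripper_force: 0.0
```

Request:
{"fn": "move_arm", "kwargs": {"jaw": [8.0,8.0,8.0,8.0], "dp": [[0,-2.0,0],[0,-1.0,0],[0,0,0],[0,0,0]], "turn": [[0,0,0],[0,0,0],[0,0,0],[0,0,0]]}}

```text
time_s: 21.35
position: [0.4432, -0.0324, 0.1432]
tool_rot: [[0.001, 1.0, 0.001], [1.0, -0.001, -0.0], [-0.0, 0.001, -1.0]]
ft_force: [0.7, 0.1, -0.2]
grip_width: 0.0798
gripper_force: 0.0
```

```bash
python3 - <<'E'
from h import *
s=observe(); print(s['time_s'],s['position'],s['grip_width'],s['ft_force'])
im,d=cams.get_image("top"); im2,d2=cams.get_image("side")
B=np.zeros((600,800,3),np.uint8);B[:225]=cv2.resize(im[140:185,258:418],(800,225),interpolation=cv2.INTER_CUBIC)
b=cv2.rotate(cv2.resize(im2[165:290,335:400],(195,375),interpolation=cv2.INTER_CUBIC),0)
B[225:600,:195]=cv2.resize(im2[165:290,335:400],(195,375),interpolation=cv2.INTER_CUBIC)
cv2.imwrite("pics/c6.png",B[:,:,::-1])
C=cams.calibration("top");f=200/np.tan(np.radians(C['vertical_fov']/2));V=C['view'];R=V[:3,:3];o=-R.T@V[:3,3]
us,vs=[x.ravel() for x in np.meshgrid(range(258,418),range(140,185))]
D=np.c_[(us-C['cx'])/f,-(vs-C['cy'])/f,-np.ones(len(us))]@R
P=o+D*d[vs,us][:,None]
for n,c,z in(("24",(.6127,.1535),.046),("33",(.6105,.0703),.056),("42",(.6078,-.0316),.066),("51",(.6054,-.1226),.074)):
    m=(abs(P[:,2]-z)<.006)&(np.hypot(*(P[:,:2]-c).T)<.04);Q=P[m]
    (x,y),r=cv2.minEnclosingCircle(Q[:,:2].astype(np.float32)); print(n,len(Q),round(x-c[0],4),round(y-c[1],4),round(2*r,4),Q[:,2].mean())
E
```

```text
21.35 [ 0.4431923  -0.03236     0.14315641] 0.07979402863411976 [ 0.670657    0.13908296 -0.19794667]
24 33 -0.0007 0.0005 0.0252 0.045138879028698585
33 61 -0.0008 0.0007 0.0345 0.0554250676394054
42 73 -0.0003 0.0003 0.0425 0.06563505845847233
51 144 -0.0008 0.0002 0.0515 0.07285255508966738
```

View pics/c6.png

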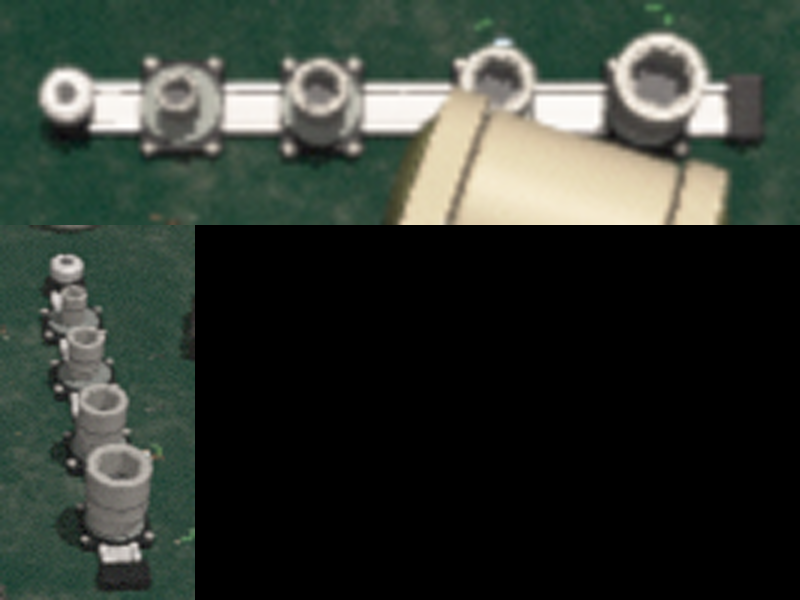

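All four sockets stand upright in size order from the knob. Each is within about 1 mm of its pad centre, and the arm is clear.

```bash
python3 -c "
from rig import ticket
print(ticket.close_job())"
```

```text
the job is handed in; nothing more can be done
None
```

The job is handed in: all four sockets stand upright on the rail in size order from the knob, each measured within about 1 mm of its pad centre, with the arm clear, at about 21 s of the 104 s allowed.

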